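# Hang the painted frame up to dry

### The arm

A 7-joint arm with a two-finger parallel gripper is mounted at the origin on the work surface. World frame = base frame: x ahead of the robot, y to its left, z up, the work surface at z = 0. Lengths are in m, angles in rad, forces in N, time in s.
With the tool pointing down it reaches from about 0.4 to 0.85 m from the base axis. Payload 6.9 kg.
Tool frame: the origin (TCP) lies at the very end of the fingers, on their centre line; the grasp point (between the pads) lies 19 mm behind it (manip.grasp_offset is the distance from the TCP to the grasp point, in m); z points along the fingers, y is the line along which they close (so a half turn about z gives the same grasp; the last joint's range is limited). The gripper opens to 85 mm and grips with 20 to 120 N. Pads are 22 mm wide; open, the fingers measure 114 mm over their backs; the gripper's body (76 mm by 85 mm) begins 54 mm behind the grasp point. The pads swing forward as they close: fully open they stand 13 mm farther back than shut.
Start: joints at [1.387, 0.507, -0.238, 1.5, 0.126, 1.149, -0.155], TCP at [0.179, -0.599, 0.205] pointing down, gripper open.
Joint ranges: [-3.08, 3.08], [-0.24, 2.05], [-1.43, 1.35], [0, 2.5], [-1.52, 4.66], [0.17, 1.96], [-2.89, 2.89]. Speed limits (rad/s): [2.39, 2.39, 3.14, 3.14, 3.14, 3.14, 3.14].

### API

Orientations are given as a unit quaternion [x, y, z, w].
In Python, from bench import manip gives the robot as it stands.
- The arm moves only by the tool step_arm, never from a script. Its argument "moves" is a list of rows, each a list of 3 entries, a list of its own where there are three numbers: the shift along the tool's x, y, z normalised to -1 to 1, where 1 is 0.025 m, then the turn, a rotation vector about the tool's x, y, z normalised to -1 to 1, where 1 is 0.12 rad, then the opening, from 0 (shut) to 1 (fully open). A call has 1 to 12 rows; each row shifts and turns the commanded pose from where the row before left it, along the tool's axes as they then stand; what a row does not reach is not made up. A row lasts 1/8 s, in which the tool goes at most 62.5 mm and 10.7 degrees, less where a joint would pass 70% of its speed; a pose out of reach is approached as far as the arm can. A call with a number of a shift or a turn outside -1 to 1 is refused whole. A call with a gripper value outside its range is refused whole. The fingers move at their own pace and stop on an object; "force" is the grip in N (left out, the last holds). Time passes only in rows, so rows that do not move let the fingers close. It gives the time, the measured TCP pose, the force, the opening and the grip force at its end, in the units of the state.
- manip.read_state(): the state, without advancing time (a new reading comes with each control period).
- manip.capture(name): name is "scene" or "top" or "wrist"; returns a dict with "color" (384x512x3 uint8, blue, green, red), "intrinsics" (3x3 intrinsics, pixels), "R" (3x3) and "t" (3): a world point X has camera coordinates R X + t. Camera axes: x right, y down, z forward; pixel columns grow to the right and rows downward; lengths in m; the calibration is good to about 2 mm. A picture is of the moment at which its call begins. There is no depth.
- manip.sign_off(): hands the job in; it is judged then, once.
The state is a dict: "time": time; "qpos": joint angles; "dq": joint speeds; "effort": joint torques, N m; "tcp_pos": TCP position; "tcp_rot": TCP orientation; "force": force on the tool from outside, world axes, zero at the start; "torque": the same for the moment, N m; "width": finger opening in m; "grasp_force": force on a finger pad.
Only numpy, scipy, OpenCV 4.12 (cv2) and the standard library are available. Lean on these libraries where they do the work, as an engineer would, in place of code of your own. Each camera call takes 0.05 s, during which the arm holds its last target. There are 200 camera calls.

### The job

Hang the red picture frame up to dry: take it out of the rack and hang it by its opening on the arm of the stand with the gold ball, pushed all the way along the arm until it touches the gold stop plate, so that there is room for more. Leave it hanging still, and do not disturb the other frames, the paint jars, the glue stick or the paint dish.

Things in the scene. Friction and masses are not known exactly. Their poses are not given: they have to be found in the camera images.
- frame_red: The red picture frame, painted wood with small white crosses, standing upright in one slot of the rack. 22 thick (its x), 120 wide (y), 130 tall (z); a rectangular opening 60 wide and 70 tall in its middle, all four bars 30 wide. Origin: centre of its underside. About 110 g (all in mm).
- frame_red_opening (a point): Centre of the red frame's opening, 65 above its underside; axes as the frame's (all in mm).
- frame_blue: The blue picture frame, painted wood with small white crosses, standing upright in one slot of the rack. 22 thick (its x), 120 wide (y), 130 tall (z); a rectangular opening 60 wide and 70 tall in its middle, all four bars 30 wide. Origin: centre of its underside. About 110 g (all in mm).
- frame_green: The green picture frame, painted wood with small white crosses, standing upright in one slot of the rack. 22 thick (its x), 120 wide (y), 130 tall (z); a rectangular opening 60 wide and 70 tall in its middle, all four bars 30 wide. Origin: centre of its underside. About 110 g (all in mm).
- rack: Fixed light wooden rack, 270 (x) by 160 (y), with three slots across it 90 apart along its x, the middle one at its centre. Slot floors are 12 above the table; ridges beside the slots reach 26 and leave 28 for a frame. Origin: centre of its underside (all in mm).
- stand_gold: Fixed drying stand with gold end ball and gold stop plate. A level flat steel arm, 16 wide and 10 high, points along the stand's -x (roughly towards the robot), its axis 190 above the table, ending in a ball of 20 diameter. Post 18 in diameter, 194 tall; round foot 130 in diameter, 14 high, centred 40 ballwards of the post. Origin: at table height under the post (all in mm).
- stand_gold_stop (a point): On the gold stand's arm axis, at the ball-side face of its upright stop plate (30 wide, 8 thick, reaching 32 above and 25 below the axis); 75 from the post axis. Axes as the stand's: -x points out along the arm to the ball, z up; 85 from here to the ball's end (all in mm).
- stand_black: Fixed drying stand with black end ball and black stop plate. A level flat steel arm, 16 wide and 10 high, points along the stand's -x (roughly towards the robot), its axis 190 above the table, ending in a ball of 20 diameter. Post 18 in diameter, 194 tall; round foot 130 in diameter, 14 high, centred 40 ballwards of the post. Origin: at table height under the post (all in mm).
- stand_black_stop (a point): On the black stand's arm axis, at the ball-side face of its upright stop plate (30 wide, 8 thick, reaching 32 above and 25 below the axis); 75 from the post axis. Axes as the stand's: -x points out along the arm to the ball, z up; 85 from here to the ball's end (all in mm).
- paint_jar_orange: Jar of orange paint, 60 diameter, 75 high. Bystander. Origin: centre of its underside (all in mm).
- paint_jar_blue: Jar of blue paint, 60 diameter, 75 high. Bystander. Origin: centre of its underside (all in mm).
- glue_stick: Standing glue stick, 31 diameter, 100 high. Bystander. Origin: centre of its underside (all in mm).
- paint_dish: Flat green paint dish, 140 diameter, 14 high. Bystander. Origin: centre of its underside (all in mm).
Not all that is in view belongs to the job. Several things have the shape of the frame_red; the one meant has the colours described above.

How it is judged:
By the outcome, as a careful person would: the job done as asked, in the order asked, and still so for the second after the job is handed in, with the robot touching nothing.
It also fails if it takes over 58 s, if anything falls off the work surface, if the arm or the gripper's body presses on something with over 40 N, if the wrist force passes 120 N, or if a joint passes its speed limit or range.

## Working session

There is one attempt and no reset: what is moved stays moved. The work goes in short steps, Python scripts to look and compute and a tool call to move; the robot and the scene stay as the last step left them, time stands still between calls to the robot, and variables do not carry over. Pictures are saved under pics/ and viewed, at most 10 in all, crops included, and the job is handed in when it is done.

Besides the shell and the picture viewer there is one more tool, called after "Request:" in YAML: its name, and indented under it one key for each argument. step_arm: Moves the arm, as the interface text tells. Its arguments: {"type":"object","properties":{"moves":{"type":"array","items":{"type":"array"}},"force":{"type":"number"}},"required":["moves"]}

```bash
mkdir -p pics; python3 - <<'E'
from bench import manip
import cv2,numpy as np
for n in("scene","top"):
    c=manip.capture(n); cv2.imwrite(f"pics/{n}0.png",c["color"]); np.savez(f"{n}0.npz",**{k:c[k] for k in("intrinsics","R","t")})
    print(n,np.round(c["intrinsics"],1).tolist(),np.round(-c["R"].T@c["t"],3),np.round(c["R"],3).tolist())
s=manip.read_state();print({k:np.round(v,3).tolist() for k,v in s.items()})
E
```

```text
scene [[351.6, 0.0, 254.8], [0.0, 351.6, 192.4], [0.0, 0.0, 1.0]] [ 1.274 -0.072  0.885] [[0.019, 1.0, -0.02], [0.703, -0.028, -0.71], [-0.711, -0.0, -0.703]]
top [[447.2, 0.0, 257.9], [0.0, 447.2, 187.5], [0.0, 0.0, 1.0]] [ 0.265 -0.068  1.635] [[-0.018, -1.0, 0.007], [-0.986, 0.017, -0.166], [0.166, -0.01, -0.986]]
{'time': 0.1, 'qpos': [1.387, 0.508, -0.238, 1.501, 0.126, 1.149, -0.155], 'dq': [-0.001, -0.002, -0.001, -0.003, 0.0, 0.0, -0.0], 'effort': [-0.005, -62.183, -2.195, -25.02, 0.012, 0.008, 0.0], 'tcp_pos': [0.178, -0.598, 0.204], 'tcp_rot': [0.99, 0.144, -0.0, -0.001], 'force': [-0.089, -0.125, -1.046], 'torque': [-0.014, 0.001, -0.005], 'grasp_force': 0.0, 'width': 0.085}
```

View pics/scene0.png

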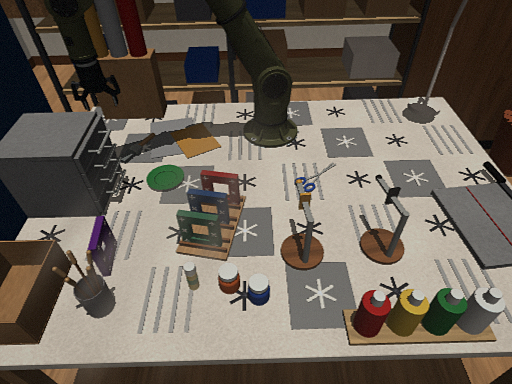

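View pics/top0.png

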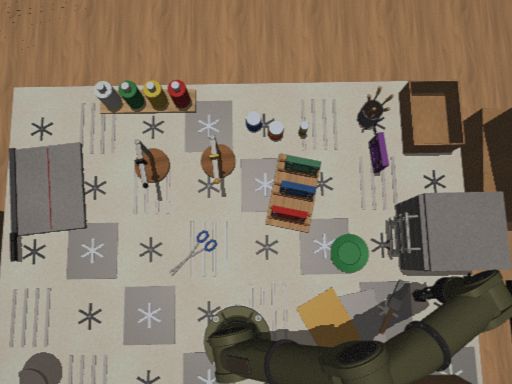

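The scene view shows the rack with red (220,187), blue (208,206) and green (198,230) frames, and a purple look-alike at (103,245). The gold-ball stand is near (303,215) and the black one near (390,215). In the top view red is at (290,213), the gold stand at (217,160) and the black one at (150,165). I'll enlarge both to confirm.

```bash
python3 - <<'E'
import cv2,numpy as np
a=cv2.imread("pics/scene0.png")[160:280,170:330]; b=cv2.imread("pics/top0.png")[130:240,190:330]
cv2.imwrite("pics/c1.png",cv2.resize(a,None,fx=5,fy=5,interpolation=cv2.INTER_CUBIC))
cv2.imwrite("pics/c2.png",cv2.resize(b,None,fx=5,fy=5,interpolation=cv2.INTER_CUBIC))
E
```

```text
(no output)
```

View pics/c1.png

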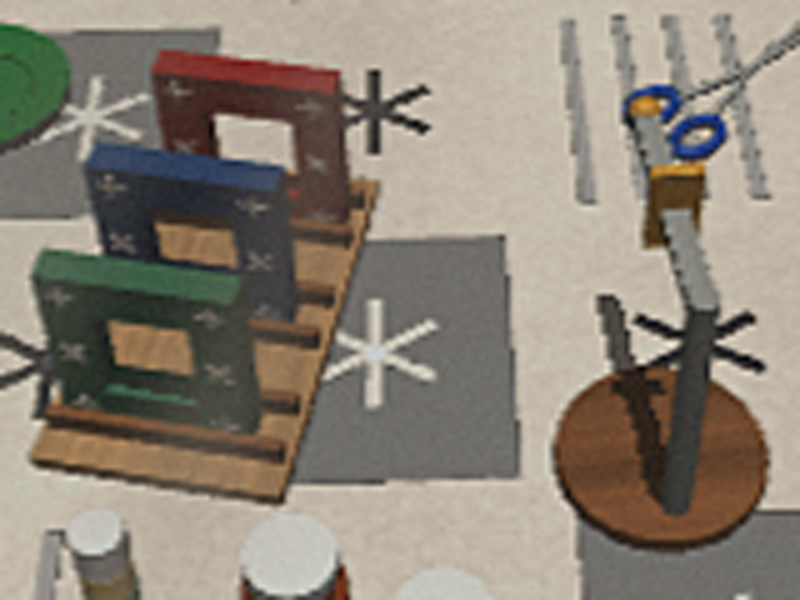

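View pics/c2.png

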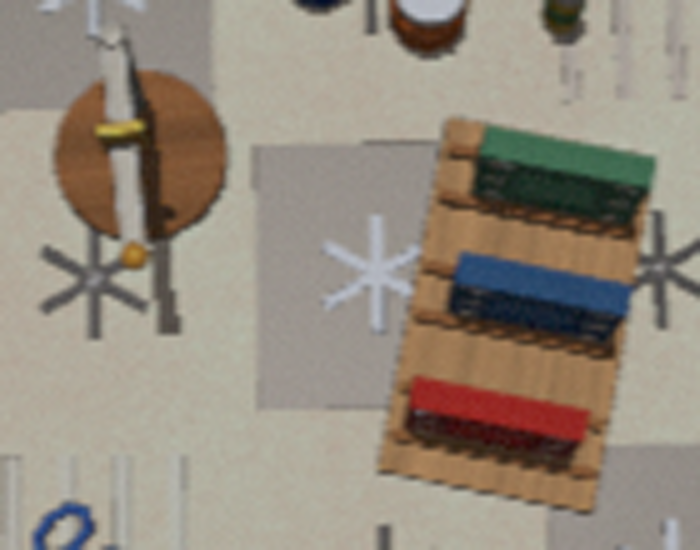

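Confirmed: the frame with the red face and white crosses, nearest the robot (scene 220,187; top 290,213), is frame_red. The stand with the orange-gold ball (scene 298,180; top 216,181) and gold plate is stand_gold.

```bash
cat > h.py <<'E'
import numpy as np
def ray(cam,u,v,z):
    d=np.load(cam+".npz"); R,t,K=d["R"],d["t"],d["intrinsics"]
    o=-R.T@t; r=R.T@np.linalg.solve(K,[u,v,1]); return o+r*(z-o[2])/r[2]
def sc(u,v,z): return ray("scene0",(u+.5)/5-.5+170,(v+.5)/5-.5+160,z)
def tp(u,v,z): return ray("top0",(u+.5)/5-.5+190,(v+.5)/5-.5+130,z)
E
python3 - <<'E'
from h import *
p=lambda n,a:print(n,np.round(a,4).tolist())
for n,f,L in(("top",tp,[(412,378),(588,410),(583,440),(408,407)]),("scene",sc,[(158,52),(340,70),(341,95),(153,76)])):
    P=np.array([f(u,v,.142) for u,v in L]); p(n+" red",P); p("mean",P.mean(0))
for n,f,L in(("top",tp,[(472,165),(648,200)]),("blue",tp,[(460,253),(630,288),(626,315),(455,283)]),("scene",sc,[])):
    for q in L:p(n,f(*q,.142))
p("ball t",tp(133,255,.19));p("ball s",sc(645,104,.19))
p("post t",tp(110,35,.194));p("post s",sc(703,303,.194))
for q in((96,130),(145,128)):p("stop t",tp(*q,.222))
for q in((652,168),(705,168),(652,180),(703,181)):p("stop s",sc(*q,.222))
p("foot t",tp(140,155,.014));p("foot s",sc(661,455,.014))
p("post base s",sc(677,510,.014))
E
```

```text
top red [[0.4545, -0.1292, 0.142], [0.4307, -0.2469, 0.142], [0.4106, -0.2428, 0.142], [0.4349, -0.1261, 0.142]]
mean [0.4327, -0.1863, 0.142]
scene red [[0.4137, -0.2432, 0.142], [0.4361, -0.1254, 0.142], [0.4597, -0.1244, 0.142], [0.4369, -0.2443, 0.142]]
mean [0.4366, -0.1843, 0.142]
top [0.6004, -0.1737, 0.142]
top [0.574, -0.2932, 0.142]
blue [0.5394, -0.1638, 0.142]
blue [0.5133, -0.2784, 0.142]
blue [0.4948, -0.275, 0.142]
blue [0.5188, -0.1599, 0.142]
ball t [0.5329, 0.0541, 0.19]
ball s [0.5272, 0.0555, 0.19]
post t [0.6814, 0.0686, 0.194]
post s [0.6831, 0.0683, 0.194]
stop t [0.6098, 0.0751, 0.222]
stop t [0.6106, 0.0433, 0.222]
stop s [0.6118, 0.048, 0.222]
stop s [0.6129, 0.0761, 0.222]
stop s [0.6207, 0.047, 0.222]
stop s [0.6225, 0.0737, 0.222]
foot t [0.6409, 0.0635, 0.014]
foot s [0.6481, 0.064, 0.014]
post base s [0.6875, 0.0689, 0.014]
```

Request:
step_arm:
  moves:
    - [[0,0,-0.6],[0,0,-1],0.65]
    - [[0,0,-0.6],[0,0,-1],0.65]
    - [[0,0,-0.6],[0,0,-1],0.65]
    - [[0,0,-0.6],[0,0,-1],0.65]
    - [[0,0,-0.6],[0,0,-1],0.65]
    - [[0,0,-0.6],[0,0,-1],0.65]
    - [[0,0,-0.6],[0,0,-1],0.65]
    - [[0,0,-0.6],[0,0,-1],0.65]
    - [[0,0,-0.6],[0,0,-1],0.65]
    - [[0,0,0],[0,0,0],0.65]

```text
time: 1.35
tcp_pos: [0.1787, -0.5992, 0.3403]
tcp_rot: [0.775, 0.632, -0.0, 0.001]
force: [0.1, 0.7, -0.1]
width: 0.0555
grasp_force: 0.0
```

```bash
cat >> h.py <<'E'
from scipy.spatial.transform import Rotation as Rn
def plan(target,yaw_y):
    from bench import manip
    s=manip.read_state(); R=Rn.from_quat(s["tcp_rot"])
    y=np.array([np.cos(yaw_y),np.sin(yaw_y),0]); z=np.array([0,0,-1.]); T=Rn.from_matrix(np.array([np.cross(y,z),y,z]).T)
    d=np.array(target)-s["tcp_pos"]
    f=lambda a:np.round(a,3).tolist()
    print("t",s["time"],"pos",f(s["tcp_pos"]),"yaw_y",f(np.arctan2(*R.as_matrix()[1::-1,1])),"F",f(s["force"]),"w",s["width"],"g",s["grasp_force"],"q",f(s["qpos"]))
    print("shift units now-frame",f(R.inv().apply(d)/.025),"target-frame",f(T.inv().apply(d)/.025),"turn units",f((R.inv()*T).as_rotvec()/.12))
E
python3 -c "
from h import *
plan([.428,-.220,.20],-.2)"
```

```text
t 1.35 pos [0.179, -0.599, 0.34] yaw_y -0.202 F [0.065, 0.724, -0.065] w 0.055511953633415635 g 0.0 q [1.533, 0.467, -0.514, 1.238, 0.224, 1.491, 0.846]
shift units now-frame [16.864, 6.723, 5.602] target-frame [16.847, 6.758, 5.611] turn units [0.007, 0.007, -0.015]
```

Request:
step_arm:
  moves:
    - [[1,0,0],[0,0,0],0.65]
    - [[1,0,0],[0,0,0],0.65]
    - [[1,0,0],[0,0,0],0.65]
    - [[1,0,0],[0,0,0],0.65]
    - [[1,0.5,0],[0,0,0],0.65]
    - [[1,0.5,0],[0,0,0],0.65]
    - [[1,0.5,0],[0,0,0],0.65]
    - [[1,0.5,0],[0,0,0],0.65]
    - [[1,0.5,0],[0,0,0],0.65]
    - [[1,0.5,0],[0,0,0],0.65]
    - [[1,0.5,0],[0,0,0],0.65]
    - [[1,0.5,0],[0,0,0],0.65]

```text
time: 2.85
tcp_pos: [0.3365, -0.324, 0.3389]
tcp_rot: [0.776, 0.631, 0.0, -0.001]
force: [-0.4, 0.6, 0.6]
width: 0.0553
grasp_force: 0.0
```

Request:
step_arm:
  moves:
    - [[1,0.6,0.4],[0,0,0],0.65]
    - [[1,0.6,0.6],[0,0,0],0.65]
    - [[1,0.6,0.8],[0,0,0],0.65]
    - [[1,0.6,0.8],[0,0,0],0.65]
    - [[0.8,0.4,0.8],[0,0,0],0.65]
    - [[0,0,0.8],[0,0,0],0.65]
    - [[0,0,0.8],[0,0,0],0.65]
    - [[0,0,0.6],[0,0,0],0.65]
    - [[0,0,0],[0,0,0],0.65]

```text
time: 3.98
tcp_pos: [0.4281, -0.2211, 0.1986]
tcp_rot: [0.775, 0.632, -0.0, -0.001]
force: [0.7, -0.0, 0.3]
width: 0.0558
grasp_force: 0.0
```

```bash
python3 - <<'E'
from h import *
plan([.428,-.220,.115],-.2)
from bench import manip
import cv2
c=manip.capture("scene"); cv2.imwrite("pics/s1.png",c["color"])
a=c["color"][120:240,160:320]
w=manip.capture("wrist")
np.savez("wrist1.npz",**{k:w[k] for k in("intrinsics","R","t")})
cv2.imwrite("pics/w1.png",np.hstack([cv2.resize(a,(400,300),interpolation=cv2.INTER_CUBIC),cv2.resize(w["color"],(400,300))]))
E
```

```text
t 3.975 pos [0.428, -0.221, 0.199] yaw_y -0.202 F [0.737, -0.032, 0.336] w 0.05576185316182615 g 0.0 q [0.936, 0.344, -0.695, 1.867, 0.255, 1.023, -0.067]
shift units now-frame [0.04, -0.005, 3.345] target-frame [0.043, -0.013, 3.345] turn units [-0.02, -0.007, -0.019]
```

View pics/w1.png

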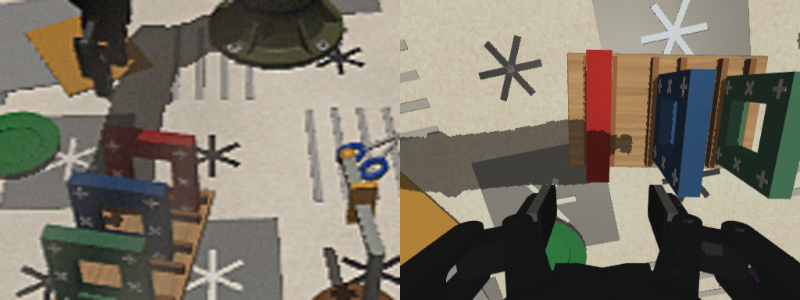

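The wrist view shows the red frame's top face running from (598,50) to (598,182), centred between the fingertips (545 and 655). The three frames and the rack are undisturbed.

```bash
python3 - <<'E'
from h import *
for u,v in((586,181),(611,181),(587,51),(611,51)): print(np.round(ray("wrist1",(u-400)*1.28,v*1.28,.142),4))
E
```

```text
[ 0.4078 -0.2409  0.142 ]
[ 0.4316 -0.2457  0.142 ]
[ 0.4342 -0.1264  0.142 ]
[ 0.454  -0.1305  0.142 ]
```

Request:
step_arm:
  moves:
    - [[0,0,0.6],[0,0,0],0.65]
    - [[0,0,0.6],[0,0,0],0.65]
    - [[0,0,0.3],[0,0,0],0.65]
    - [[0,0,0],[0,0,0],0.65]

```text
time: 4.58
tcp_pos: [0.4286, -0.2211, 0.1615]
tcp_rot: [0.774, 0.633, -0.0, -0.001]
force: [-0.2, 0.4, -1.2]
width: 0.0553
grasp_force: 0.0
```

Request:
step_arm:
  moves:
    - [[0,-0.1,0.6],[0,0,0],0.65]
    - [[0,0,0.6],[0,0,0],0.65]
    - [[0,0,0.6],[0,0,0],0.65]
    - [[0,0,0],[0,0,0],0.65]
    - [[0,0,0],[0,0,0],0.3]
    - [[0,0,0],[0,0,0],0.1]
    - [[0,0,0],[0,0,0],0.1]
    - [[0,0,0],[0,0,0],0.1]
    - [[0,0,0],[0,0,0],0.1]
  force: 45

```text
time: 5.7
tcp_pos: [0.4266, -0.2209, 0.1174]
tcp_rot: [0.775, 0.633, 0.0, 0.0]
force: [-1.0, -0.5, 0.1]
width: 0.0086
grasp_force: 0.0
```

The gripper closed without holding anything, so I'll look.

```bash
python3 - <<'E'
from h import *
from bench import manip
import cv2
c=manip.capture("scene"); t=manip.capture("top");w=manip.capture("wrist")
for n,k in(("s",c),("t",t),("w",w)): cv2.imwrite(f"pics/{n}2.png",k["color"]); np.savez(n+"2.npz",**{k2:k[k2] for k2 in("intrinsics","R","t")})
f=lambda a:cv2.resize(a,(400,300),interpolation=cv2.INTER_CUBIC)
cv2.imwrite("pics/m2.png",np.vstack([np.hstack([f(c["color"][130:250,150:310]),f(w["color"])]),np.hstack([f(t["color"][140:245,230:370]),f(c["color"])])]))
E
```

```text
(no output)
```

View pics/m2.png

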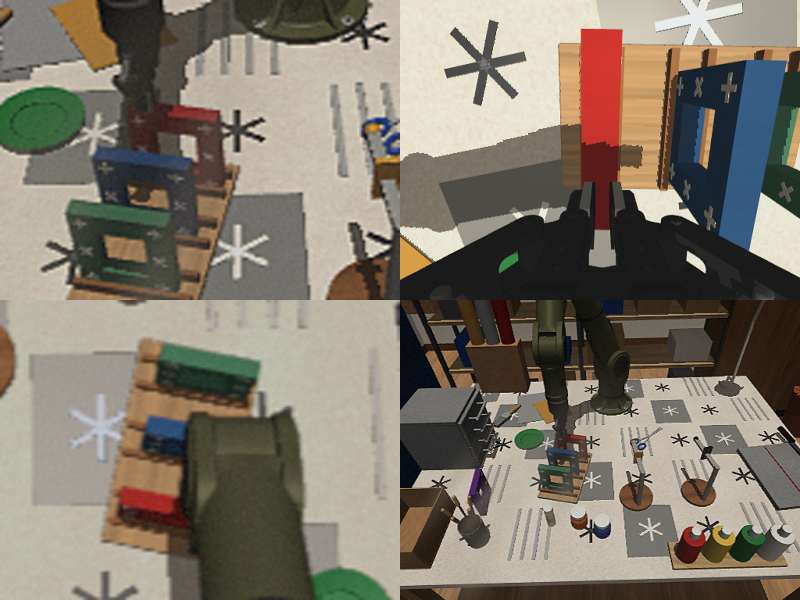

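```bash
python3 - <<'E'
from h import *
import cv2
def proj(n,P):
    d=np.load(n+".npz"); q=d["intrinsics"]@(d["R"]@np.array(P)+d["t"]); return np.round(q[:2]/q[2],1)
for P in((.4266,-.2209,.117),(.4266,-.2209,.142),(.4266,-.2209,.155)): print(P,proj("s2",P),proj("w2",P))
print(np.round(np.load("w2.npz")["t"],3))
f=lambda a:cv2.resize(a,(400,400),interpolation=cv2.INTER_CUBIC)
cv2.imwrite("pics/m3.png",np.hstack([f(cv2.imread("pics/s2.png")[140:210,180:250]),f(cv2.imread("pics/w2.png")[200:350,180:330])]))
E
```

```text
(0.4266, -0.2209, 0.117) [208.7 178.2] [260.4 230.7]
(0.4266, -0.2209, 0.142) [207.8 172.5] [260.7 249.7]
(0.4266, -0.2209, 0.155) [207.3 169.4] [260.9 262. ]
[-0.461 -0.137  0.259]
```

View pics/m3.png

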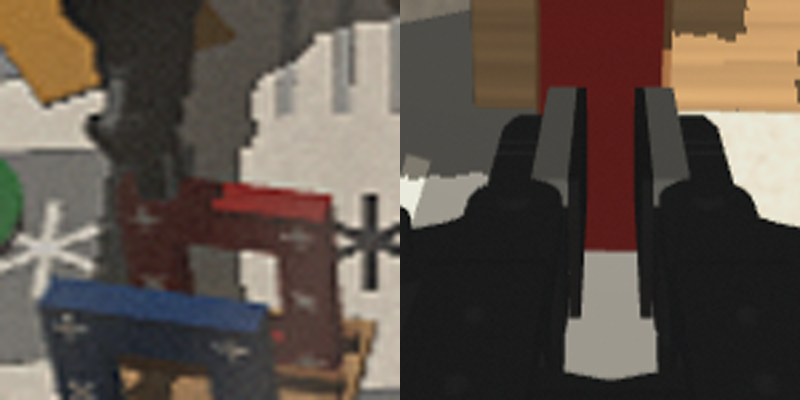

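The wrist crop shows the shut fingertips (crop rows 88 and up, gap 585–635) drawn over the frame's top face (540–665), at about the same scale. In the scene crop they end at the top edge, (150,195). So the tips stand about at the frame's top, some 25 mm higher than I assumed. I'll open, go 25 mm deeper and close again.

Request:
step_arm:
  moves:
    - [[0,0,-0.4],[0,0,0],0.7]
    - [[0.1,0,0],[0,0,0],0.7]
    - [[0.1,0,0],[0,0,0],0.7]
    - [[0,0,0],[0,0,0],0.7]
    - [[0,0,0.4],[0,0,0],0.7]
    - [[0,0,0.3],[0,0,0],0.7]
    - [[0,0,0.3],[0,0,0],0.7]
    - [[0,0,0.3],[0,0,0],0.7]
    - [[0,0,0],[0,0,0],0.7]

```text
time: 6.98
tcp_pos: [0.4272, -0.2157, 0.0941]
tcp_rot: [0.774, 0.633, -0.0, -0.001]
force: [0.3, -0.4, -0.2]
width: 0.0594
grasp_force: 0.0
```

Request:
step_arm:
  moves:
    - [[0,0,0],[0,0,0],0.4]
    - [[0,0,0],[0,0,0],0.2]
    - [[0,0,0],[0,0,0],0.1]
    - [[0,0,0],[0,0,0],0.1]
    - [[0,0,0],[0,0,0],0.1]

```text
time: 7.6
tcp_pos: [0.4276, -0.2161, 0.0952]
tcp_rot: [0.775, 0.633, -0.0, 0.0]
force: [-1.7, 0.2, 5.9]
width: 0.0211
grasp_force: 44.7
```

Request:
step_arm:
  moves:
    - [[0,0,-0.2],[0,0,0],0.1]
    - [[0,0,-0.4],[0,0,0],0.1]
    - [[0,0,-0.5],[0,0,0],0.1]
    - [[0,0,-0.6],[0,0,0],0.1]
    - [[0,0,-0.8],[0,0,0],0.1]
    - [[0,0,-0.8],[0,0,0],0.1]
    - [[0,0,-0.8],[0,0,0],0.1]
    - [[0,0,-0.8],[0,0,0],0.1]
    - [[0,0,-0.6],[0,0,0],0.1]
    - [[0,0,-0.4],[0,0,0],0.1]
    - [[0,0,0],[0,0,0],0.1]
    - [[0,0,0],[0,0,0],0.1]

```text
time: 9.1
tcp_pos: [0.4272, -0.2159, 0.2417]
tcp_rot: [0.774, 0.633, -0.0, -0.0]
force: [0.2, -0.1, -1.5]
width: 0.0213
grasp_force: 44.0
```

```bash
python3 - <<'E'
from h import *
from bench import manip
import cv2
plan([.46,.012,.25],.09)
c=manip.capture("scene"); w=manip.capture("wrist");t=manip.capture("top")
for n,k in(("s",c),("w",w),("t",t)): cv2.imwrite(f"pics/{n}3.png",k["color"]); np.savez(n+"3.npz",**{k2:k[k2] for k2 in("intrinsics","R","t")})
f=lambda a:cv2.resize(a,(400,300),interpolation=cv2.INTER_CUBIC)
cv2.imwrite("pics/m4.png",np.vstack([np.hstack([f(c["color"][90:210,150:310]),f(w["color"])]),np.hstack([f(t["color"][140:245,230:370]),f(c["color"])])]))
E
```

```text
t 9.1 pos [0.427, -0.216, 0.242] yaw_y -0.201 F [0.165, -0.114, -1.495] w 0.021276225300406407 g 44.01794984936714 q [0.955, 0.296, -0.715, 1.802, 0.214, 1.123, -0.033]
shift units now-frame [9.194, -0.533, -0.327] target-frame [8.96, 2.128, -0.331] turn units [-0.008, -0.004, -2.425]
```

View pics/m4.png

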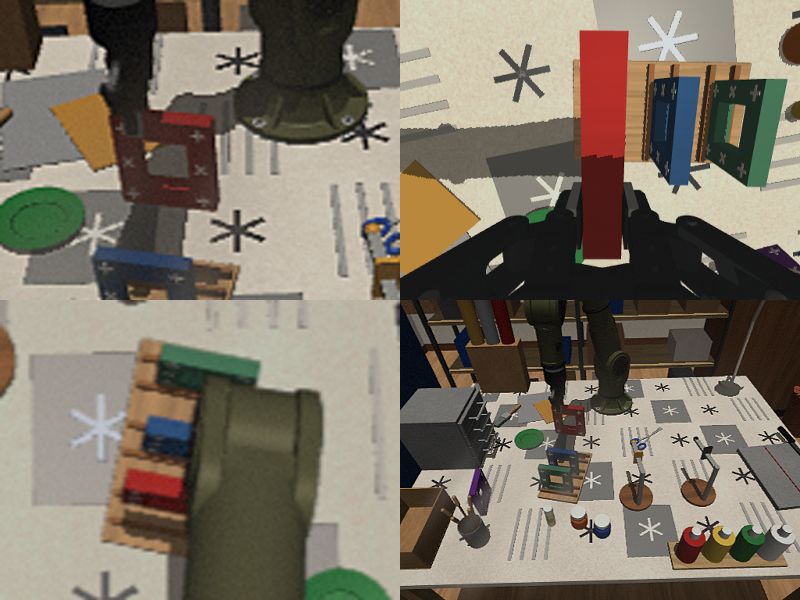

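The red frame is held upright and lifted clear of the rack; its top face in the wrist view runs from (582–629, 30) to (584–621, 258). The other frames haven't moved. Now I'll work out the frame's offset in the hand.

```bash
python3 - <<'E'
from h import *
from bench import manip
s=manip.read_state(); R=Rn.from_quat(s["tcp_rot"])
for z in(.28,.288,.296):
    P=np.array([ray("w3",(u-400)*1.28,v*1.28,z) for u,v in((582,31),(629,31),(621,258),(584,258))])
    print(z,np.round(P,4).tolist(),np.linalg.norm(P[0]-P[3]),"tool:",np.round(R.inv().apply(P-s["tcp_pos"]),4).tolist())
# scene: top edges of frame, full px = 150+u*.4, 90+v*.4
for u,v in((218,117),(110,112),(218,209),(128,190)): print(np.round(ray("s3",150+u*.4,90+v*.4,.288 if v<150 else .158),4))
E
```

```text
0.28 [[0.4351, -0.1242, 0.28], [0.4571, -0.1287, 0.28], [0.4305, -0.2527, 0.28], [0.4084, -0.2482, 0.28]] 0.1269174636592496 tool: [[0.0914, -0.0106, -0.0383], [0.0914, 0.0118, -0.0383], [-0.0355, 0.0105, -0.0383], [-0.0355, -0.0121, -0.0383]]
0.288 [[0.4354, -0.1258, 0.288], [0.456, -0.13, 0.288], [0.4311, -0.2464, 0.288], [0.4103, -0.2422, 0.288]] 0.11913337250002513 tool: [[0.0899, -0.01, -0.0463], [0.0899, 0.011, -0.0463], [-0.0292, 0.0098, -0.0463], [-0.0292, -0.0114, -0.0463]]
0.296 [[0.4357, -0.1274, 0.296], [0.455, -0.1313, 0.296], [0.4316, -0.2401, 0.296], [0.4122, -0.2362, 0.296]] 0.11134928134080059 tool: [[0.0884, -0.0094, -0.0543], [0.0884, 0.0102, -0.0543], [-0.0229, 0.0091, -0.0543], [-0.0229, -0.0107, -0.0543]]
[ 0.4414 -0.1186  0.288 ]
[ 0.4257 -0.2445  0.288 ]
[ 0.4541 -0.1255  0.158 ]
[ 0.4128 -0.2413  0.158 ]
```

```bash
python3 - <<'E'
from h import *
import cv2
for n,cam,(r0,r1,c0,c1) in(("top","top0",(130,195,195,235)),("scene","scene0",(170,215,285,325))):
    im=cv2.imread(f"pics/{n}0.png")[r0:r1,c0:c1]; h=cv2.cvtColor(im,cv2.COLOR_BGR2HSV)
    m=((h[...,0]>14)&(h[...,0]<32)&(h[...,1]>130)&(h[...,2]>60)).astype(np.uint8)
    k,l,st,ce=cv2.connectedComponentsWithStats(m)
    for i in range(1,k):
        if st[i,4]>5:
            u,v=ce[i]+[c0,r0]; print(n,st[i].tolist(),round(u,1),round(v,1),"z.19",np.round(ray(cam,u,v,.19),4),"z.222",np.round(ray(cam,u,v,.222),4))
# steel arm centreline in top view by bright low-sat pixels per row
im=cv2.imread("pics/top0.png"); h=cv2.cvtColor(im,cv2.COLOR_BGR2HSV)
L=[]
for v in list(range(162,178)):
    row=h[v,205:225]; i=np.where((row[:,1]<40)&(row[:,2]>120))[0]
    if len(i): L.append(ray("top0",205+i.mean(),v,.195)[:2]); 
L=np.array(L);print(len(L),np.round(L[[0,-1]],4).tolist(),np.polyfit(L[:,0],L[:,1],1))
E
```

```text
top [14, 23, 11, 6, 35] 213.7 155.6 z.19 [0.6172 0.0622 0.19  ] z.222 [0.6094 0.0594 0.222 ]
top [20, 49, 4, 5, 16] 216.4 180.8 z.19 [0.5324 0.0535 0.19  ] z.222 [0.5265 0.0508 0.222 ]
scene [11, 9, 6, 4, 20] 298.7 180.8 z.19 [0.5287 0.0556 0.19  ] z.222 [0.563  0.0498 0.222 ]
scene [14, 22, 12, 17, 110] 304.2 198.3 z.19 [0.6    0.0631 0.19  ] z.222 [0.631  0.0569 0.222 ]
16 [[0.5944, 0.0574], [0.5442, 0.0677]] [-0.18862192  0.1668703 ]
```

Request:
step_arm:
  moves:
    - [[0,0,0],[0,0,-0.6],0.1]
    - [[0,0,0],[0,0,-0.6],0.1]
    - [[0,0,0],[0,0,-0.6],0.1]
    - [[0,0,0],[0,0,-0.6],0.1]
    - [[0.5,0.2,0],[0,0,0],0.1]
    - [[0.9,0.3,0],[0,0,0],0.1]
    - [[1,0.3,0],[0,0,0],0.1]
    - [[1,0.3,0],[0,0,0],0.1]
    - [[1,0.3,0],[0,0,0],0.1]
    - [[1,0.3,0],[0,0,0],0.1]
    - [[1,0.3,0],[0,0,0],0.1]

```text
time: 10.62
tcp_pos: [0.4635, -0.0502, 0.2422]
tcp_rot: [0.676, 0.737, 0.0, -0.0]
force: [-0.5, 0.5, -1.6]
width: 0.021
grasp_force: 43.9
```

Request:
step_arm:
  moves:
    - [[1,0.3,0.3],[0,0,0],0.1]
    - [[0.9,0.3,0.5],[0,0,0],0.1]
    - [[0.5,0.2,0.5],[0,0,0],0.1]
    - [[0.2,0,0.4],[0,0,0],0.1]
    - [[0,0,0.2],[0,0,0],0.1]
    - [[0,0,0],[0,0,0],0.1]
    - [[0,0,0],[0,0,0],0.1]

```text
time: 11.5
tcp_pos: [0.4779, 0.0138, 0.1951]
tcp_rot: [0.676, 0.737, 0.0, 0.0]
force: [-0.1, 0.6, -1.2]
width: 0.0208
grasp_force: 43.9
```

```bash
python3 - <<'E'
from h import *
from bench import manip
import cv2
plan([.478,.016,.194],.09)
c=manip.capture("scene"); w=manip.capture("wrist")
for n,k in(("s",c),("w",w)): cv2.imwrite(f"pics/{n}4.png",k["color"]); np.savez(n+"4.npz",**{k2:k[k2] for k2 in("intrinsics","R","t")})
f=lambda a:cv2.resize(a,(400,300),interpolation=cv2.INTER_CUBIC)
cv2.imwrite("pics/m5.png",np.hstack([f(c["color"][150:270,230:390]),f(w["color"])]))
E
```

```text
t 11.5 pos [0.478, 0.014, 0.195] yaw_y 0.086 F [-0.122, 0.641, -1.244] w 0.020776663084158264 g 43.93428549170494 q [0.517, 0.365, -0.823, 1.883, 0.312, 1.025, -0.351]
shift units now-frame [0.089, 0.012, 0.044] target-frame [0.089, 0.012, 0.044] turn units [0.003, 0.002, -0.036]
```

View pics/m5.png

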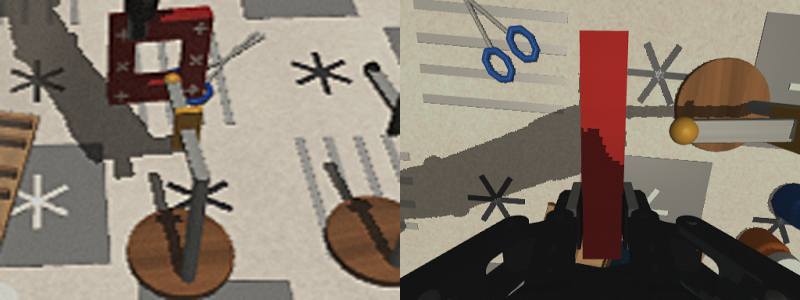

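The wrist view shows the frame (581–629, 31–258) upright, with the gold ball at (683,131) and the arm running right along row ~130, square to the frame. In the scene crop the opening sits just behind the ball. I'll compute the alignment.

```bash
python3 - <<'E'
from h import *
from bench import manip
s=manip.read_state(); R=Rn.from_quat(s["tcp_rot"])
for n,u,v,z in(("ball",683.5,131,.19),("arm lo",750,143,.195),("arm up",750,119,.195),("arm lo",710,143,.195),("arm up",710,120,.195),("fr",582,31,.241),("fr",629,31,.241),("fr",621,258,.241),("fr",584,258,.241)):
    P=ray("w4",(u-400+.5)*1.28-.5,(v+.5)*1.28-.5,z); print(n,np.round(P,4),"tool",np.round(R.inv().apply(P-s["tcp_pos"]),4))
E
```

```text
ball [0.5313 0.0539 0.19  ] tool [0.0352 0.0566 0.0052]
arm lo [0.577  0.0502 0.195 ] tool [0.0277 0.1018 0.0002]
arm up [0.573  0.0666 0.195 ] tool [0.0443 0.0992 0.0002]
arm lo [0.5494 0.0479 0.195 ] tool [0.0277 0.0741 0.0002]
arm up [0.5462 0.0636 0.195 ] tool [0.0437 0.0723 0.0002]
fr [0.4604 0.1029 0.241 ] tool [ 0.0902 -0.0098 -0.0459]
fr [0.4815 0.1047 0.241 ] tool [ 0.0902  0.0113 -0.0459]
fr [ 0.4905 -0.0146  0.241 ] tool [-0.0295  0.0101 -0.0458]
fr [ 0.4693 -0.0164  0.241 ] tool [-0.0295 -0.0112 -0.0459]
```

Request:
step_arm:
  moves:
    - [[0.08,0.2,0],[0,0,0],0.1]
    - [[0,0.4,0],[0,0,0],0.1]
    - [[0,0.4,0],[0,0,0],0.1]
    - [[0,0.5,0],[0,0,0],0.1]
    - [[0,0.5,0],[0,0,0],0.1]
    - [[0,0.5,0],[0,0,0],0.1]
    - [[0,0.5,0],[0,0,0],0.1]
    - [[0,0.4,0],[0,0,0],0.1]
    - [[0,0.2,0],[0,0,0],0.1]
    - [[0,0,0],[0,0,0],0.1]

```text
time: 12.85
tcp_pos: [0.5673, 0.0242, 0.1947]
tcp_rot: [0.676, 0.737, -0.0, -0.0]
force: [-0.4, 0.7, -1.5]
width: 0.0211
grasp_force: 44.0
```

Request:
step_arm:
  moves:
    - [[0,0,0.2],[0,0,0],0.1]
    - [[0,0,0.2],[0,0,0],0.1]
    - [[0,0,0.1],[0,0,0],0.1]
    - [[0,0,0],[0,0,0],0.1]
    - [[0,0.2,0],[0,0,0],0.1]
    - [[0,0.2,0],[0,0,0],0.1]
    - [[0,0.2,0],[0,0,0],0.1]
    - [[0,0.1,0],[0,0,0],0.1]
    - [[0,0.1,0],[0,0,0],0.1]
    - [[0,0,0],[0,0,0],0.1]

```text
time: 14.1
tcp_pos: [0.5872, 0.0259, 0.1822]
tcp_rot: [0.676, 0.737, 0.0, -0.0]
force: [-0.4, 0.4, -2.2]
width: 0.021
grasp_force: 44.0
```

Request:
step_arm:
  moves:
    - [[0,0.08,0],[0,0,0],0.1]
    - [[0,0.08,0],[0,0,0],0.1]
    - [[0,0.08,0],[0,0,0],0.1]
    - [[0,0,0],[0,0,0],0.1]

```text
time: 14.6
tcp_pos: [0.5933, 0.0264, 0.1823]
tcp_rot: [0.676, 0.737, 0.0, -0.0]
force: [0.1, 0.6, -1.8]
width: 0.0212
grasp_force: 44.0
```

Request:
step_arm:
  moves:
    - [[0,0.05,0],[0,0,0],0.1]
    - [[0,0.05,0],[0,0,0],0.1]
    - [[0,0,0],[0,0,0],0.1]

```text
time: 14.98
tcp_pos: [0.5957, 0.0266, 0.1823]
tcp_rot: [0.676, 0.737, 0.0, -0.0]
force: [0.4, 0.3, -2.2]
width: 0.0212
grasp_force: 44.0
```

Request:
step_arm:
  moves:
    - [[0,0.05,0],[0,0,0],0.1]
    - [[0,0.05,0],[0,0,0],0.1]
    - [[0,0,0],[0,0,0],0.1]

```text
time: 15.35
tcp_pos: [0.5982, 0.0268, 0.1823]
tcp_rot: [0.676, 0.737, 0.0, -0.0]
force: [0.7, 0.6, -0.9]
width: 0.021
grasp_force: 44.0
```

Request:
step_arm:
  moves:
    - [[0,0.04,0],[0,0,0],0.1]
    - [[0,0.04,0],[0,0,0],0.1]
    - [[0,0,0],[0,0,0],0.1]

```text
time: 15.72
tcp_pos: [0.5986, 0.0268, 0.1821]
tcp_rot: [0.675, 0.737, -0.001, -0.001]
force: [-5.8, -1.5, 2.1]
width: 0.0208
grasp_force: 44.3
```

Request:
step_arm:
  moves:
    - [[0,0,0.04],[0,0,0],0.1]
    - [[0,0,0.04],[0,0,0],0.1]
    - [[0,0,0],[0,0,0],0.1]

```text
time: 16.1
tcp_pos: [0.5986, 0.0271, 0.1801]
tcp_rot: [0.675, 0.737, -0.001, -0.001]
force: [-6.2, -0.6, 1.2]
width: 0.0213
grasp_force: 44.4
```

Request:
step_arm:
  moves:
    - [[0,0,0.04],[0,0,0],0.1]
    - [[0,0,0.03],[0,0,0],0.1]
    - [[0,0,0],[0,0,0],0.1]

```text
time: 16.48
tcp_pos: [0.5985, 0.0271, 0.1784]
tcp_rot: [0.675, 0.738, -0.001, -0.001]
force: [-5.9, -0.9, 1.6]
width: 0.0209
grasp_force: 44.4
```

Request:
step_arm:
  moves:
    - [[0,0,0.03],[0,0,0],0.1]
    - [[0,0,0.03],[0,0,0],0.1]
    - [[0,0,0],[0,0,0],0.1]

```text
time: 16.85
tcp_pos: [0.5988, 0.027, 0.1779]
tcp_rot: [0.675, 0.737, -0.001, -0.0]
force: [-8.5, -0.9, 9.2]
width: 0.0215
grasp_force: 45.3
```

Request:
step_arm:
  moves:
    - [[0,0,-0.03],[0,0,0],0.1]
    - [[0,0,0],[0,0,0],0.1]
    - [[0,0,0],[0,0,0],0.27]
    - [[0,0,0],[0,0,0],0.3]
    - [[0,0,0],[0,0,0],0.35]
    - [[0,0,0],[0,0,0],0.4]
    - [[0,0,0],[0,0,0],0.45]
    - [[0,0,0],[0,0,0],0.5]
    - [[0,0,0],[0,0,0],0.5]
    - [[0,0,0],[0,0,0],0.5]
  force: 20

```text
time: 18.1
tcp_pos: [0.6001, 0.027, 0.1778]
tcp_rot: [0.676, 0.737, 0.0, -0.0]
force: [0.0, -1.1, 1.0]
width: 0.0429
grasp_force: 0.0
```

```bash
python3 - <<'E'
from h import *
from bench import manip
import cv2
plan([.5985,.027,.178],.09)
for n in("scene","wrist","top"):
    k=manip.capture(n); cv2.imwrite(f"pics/{n}5.png",k["color"]); np.savez(n[0]+"5.npz",**{k2:k[k2] for k2 in("intrinsics","R","t")})
E
```

```text
t 18.1 pos [0.6, 0.027, 0.178] yaw_y 0.087 F [0.025, -1.055, 1.028] w 0.04291223965255508 g 0.0 q [0.37, 0.569, -0.755, 1.604, 0.419, 1.137, -0.398]
shift units now-frame [0.007, -0.064, -0.009] target-frame [0.007, -0.064, -0.009] turn units [0.0, -0.0, -0.025]
```

Request:
step_arm:
  moves:
    - [[0,0,-0.2],[0,0,0],0.5]
    - [[0,0,-0.3],[0,0,0],0.5]
    - [[0,0,-0.4],[0,0,0],0.5]
    - [[0,0,-0.6],[0,0,0],0.5]
    - [[0,0,-0.6],[0,0,0],0.5]
    - [[0,0,-0.6],[0,0,0],0.5]
    - [[0,0,-0.4],[0,0,0],0.5]
    - [[0,0,0],[0,0,0],0.5]
    - [[0,0,0],[0,0,0],0.5]

```text
time: 19.38
tcp_pos: [0.5998, 0.0268, 0.2548]
tcp_rot: [0.676, 0.737, -0.0, -0.0]
force: [-0.3, 0.4, -0.4]
width: 0.0428
grasp_force: 0.0
```

```bash
python3 - <<'E'
from h import *
from bench import manip
import cv2,time
I={}
for n in("scene","wrist"):
    k=manip.capture(n); I[n]=k["color"]; cv2.imwrite(f"pics/{n}6.png",k["color"]); np.savez(n[0]+"6.npz",**{k2:k[k2] for k2 in("intrinsics","R","t")})
s=manip.read_state(); print(s["time"],np.round(s["tcp_pos"],4),np.round(s["force"],1))
f=lambda a:cv2.resize(a,(400,300),interpolation=cv2.INTER_CUBIC)
w=I["wrist"]
cv2.imwrite("pics/m6.png",np.vstack([np.hstack([f(I["scene"][150:240,255:375]),f(w)]),np.hstack([f(I["scene"]),f(cv2.imread("pics/scene5.png")[150:240,255:375])])]))
E
```

```text
19.475 [0.5998 0.0268 0.2546] [0.2 0.3 0.3]
```

View pics/m6.png

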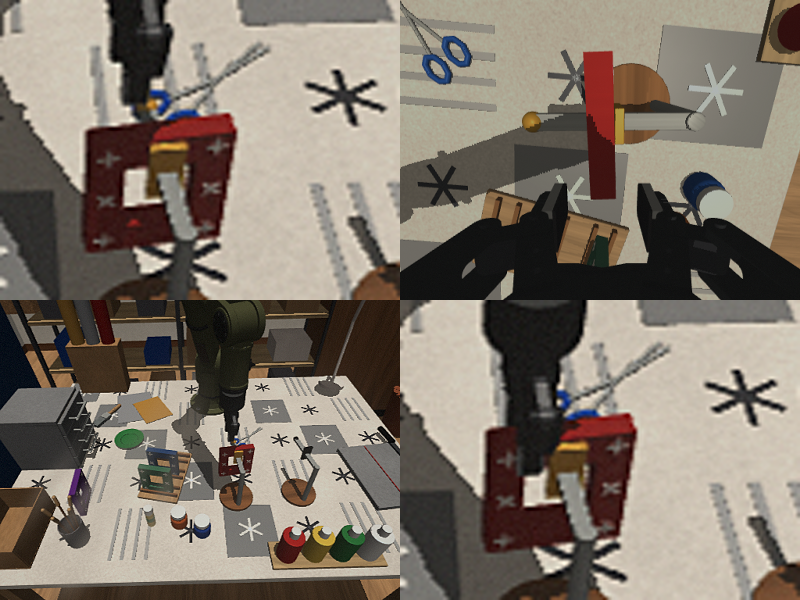

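The red frame hangs on the gold arm with its face next to the gold plate: in the wrist view its edge is at ~614 and the plate starts at 615, rows 108–143. It's turned about 2° from square. Everything else is in place. I'll nudge it gently with shut fingers just above the arm to make sure it touches the plate.

Request:
step_arm:
  moves:
    - [[0.4,-0.4,0],[0,0,0],0.0]
    - [[0.5,-0.5,0],[0,0,0],0.0]
    - [[0.4,-0.6,0],[0,0,0],0.0]
    - [[0,-0.4,0],[0,0,0],0.0]
    - [[0,-0.1,0.4],[0,0,0],0.0]
    - [[0,0,0.6],[0,0,0],0.0]
    - [[0,0,0.6],[0,0,0],0.0]
    - [[0,0,0.6],[0,0,0],0.0]
    - [[0,0,0.4],[0,0,0],0.0]
    - [[0,0,0.2],[0,0,0],0.0]
    - [[0,0,0],[0,0,0],0.0]

```text
time: 20.85
tcp_pos: [0.5475, 0.0551, 0.1851]
tcp_rot: [0.676, 0.737, -0.0, -0.0]
force: [0.1, 0.0, 0.3]
width: -0.0003
grasp_force: 0.0
```

Request:
step_arm:
  moves:
    - [[0,0.2,0],[0,0,0],0.0]
    - [[0,0.2,0],[0,0,0],0.0]
    - [[0,0.1,0],[0,0,0],0.0]
    - [[0,0.1,0],[0,0,0],0.0]
    - [[0,0,0],[0,0,0],0.0]

```text
time: 21.48
tcp_pos: [0.5626, 0.0563, 0.1853]
tcp_rot: [0.676, 0.737, 0.0, -0.0]
force: [0.6, -0.8, -0.5]
width: 0.0001
grasp_force: 0.0
```

```bash
python3 - <<'E'
from h import *
from bench import manip
import cv2
k=manip.capture("wrist"); cv2.imwrite("pics/w7.png",k["color"])
im=k["color"]; h=cv2.cvtColor(im,cv2.COLOR_BGR2HSV)
red=((h[...,0]<6)|(h[...,0]>174))&(h[...,1]>140)&(h[...,2]>50)
gold=(h[...,0]>14)&(h[...,0]<32)&(h[...,1]>130)&(h[...,2]>60)
for r in range(60,300,12):
    a=np.where(red[r,150:400])[0]+150; g=np.where(gold[r,230:420])[0]+230
    dark=np.where(im[r,150:400].max(1)<30)[0]+150
    print(r,"red",a[[0,-1]] if len(a) else 0,"gold",g[[0,-1]] if len(g) else 0,"dark",dark[[0,-1]] if len(dark) else 0)
E
```

```text
60 red 0 gold 0 dark 0
72 red 0 gold 0 dark 0
84 red 0 gold 0 dark 0
96 red 0 gold 0 dark 0
108 red 0 gold 0 dark 0
120 red [299 313] gold 0 dark 0
132 red [308 364] gold 0 dark 0
144 red [309 363] gold 0 dark 0
156 red [300 363] gold 0 dark 0
168 red [285 362] gold 0 dark 0
180 red [288 362] gold 0 dark 0
192 red [288 361] gold 0 dark 0
204 red [288 360] gold 0 dark 0
216 red [289 360] gold [361 364] dark 0
228 red [309 359] gold [361 375] dark 0
240 red [309 358] gold [360 375] dark [255 262]
252 red [291 358] gold [359 373] dark [228 289]
264 red [294 357] gold [358 372] dark [226 292]
276 red [308 356] gold [358 371] dark [176 343]
288 red 0 gold 0 dark [150 369]
```

Request:
step_arm:
  moves:
    - [[0,0.1,0],[0,0,0],0.0]
    - [[0,0.1,0],[0,0,0],0.0]
    - [[0,0.05,0],[0,0,0],0.0]
    - [[0,0,0],[0,0,0],0.0]

```text
time: 22.02
tcp_pos: [0.5687, 0.0569, 0.1853]
tcp_rot: [0.676, 0.737, 0.0, -0.0]
force: [-0.5, 1.5, 0.4]
width: -0.0001
grasp_force: 0.0
```

Request:
step_arm:
  moves:
    - [[0,0.05,0],[0,0,0],0.0]
    - [[0,0.05,0],[0,0,0],0.0]
    - [[0,0,0],[0,0,0],0.0]

```text
time: 22.4
tcp_pos: [0.5711, 0.0571, 0.1853]
tcp_rot: [0.676, 0.737, -0.0, -0.0]
force: [-1.0, -0.3, -0.5]
width: 0.0001
grasp_force: 0.0
```

Request:
step_arm:
  moves:
    - [[0,0.05,0],[0,0,0],0.0]
    - [[0,0.05,0],[0,0,0],0.0]
    - [[0,0,0],[0,0,0],0.0]

```text
time: 22.78
tcp_pos: [0.5716, 0.0572, 0.1852]
tcp_rot: [0.676, 0.737, -0.002, -0.001]
force: [-7.9, -0.7, 4.5]
width: 0.0001
grasp_force: 3.9
```

Request:
step_arm:
  moves:
    - [[0,0.04,0],[0,0,0],0.0]
    - [[0,0.04,0],[0,0,0],0.0]
    - [[0,0,0],[0,0,0],0.0]

```text
time: 23.15
tcp_pos: [0.5717, 0.0572, 0.1851]
tcp_rot: [0.675, 0.737, -0.003, -0.002]
force: [-15.3, -1.0, 9.0]
width: 0.0001
grasp_force: 7.2
```

The frame is firmly against the plate: 15 N with no give. I'll back off and lift clear.

Request:
step_arm:
  moves:
    - [[0,-0.1,0],[0,0,0],0.0]
    - [[0,-0.1,0],[0,0,0],0.0]
    - [[0,-0.3,0],[0,0,0],0.0]
    - [[0,-0.5,0],[0,0,0],0.0]
    - [[0,-0.3,-0.4],[0,0,0],0.0]
    - [[0,0,-0.8],[0,0,0],0.0]
    - [[0,0,-1],[0,0,0],0.0]
    - [[0,0,-1],[0,0,0],0.0]
    - [[0,-0.5,-0.8],[0,0,0],0.0]
    - [[0,-0.5,-0.4],[0,0,0],0.0]
    - [[0,0,0],[0,0,0],0.0]
    - [[0,0,0],[0,0,0],0.0]

```text
time: 24.65
tcp_pos: [0.518, 0.052, 0.2947]
tcp_rot: [0.676, 0.737, -0.0, -0.0]
force: [0.1, -0.4, 0.2]
width: -0.0003
grasp_force: 0.0
```

```bash
python3 - <<'E'
from h import *
from bench import manip
import cv2
a=manip.capture("scene")["color"].astype(int)
for i in range(6): w=manip.capture("wrist")
b=manip.capture("scene")["color"].astype(int)
cv2.imwrite("pics/s8.png",b.astype(np.uint8))
ref=cv2.imread("pics/scene6.png").astype(int); r0=cv2.imread("pics/scene0.png").astype(int)
print("motion in frame area",abs(a-b)[178:230,270:340].mean(),"vs scene6",abs(ref-b)[190:230,270:340].mean())
for n,(y0,y1,x0,x1) in dict(rest=(200,262,175,245),jars=(255,310,180,275),dish=(160,195,140,190),black=(170,265,355,410)).items(): print(n,round(abs(r0-b)[y0:y1,x0:x1].mean(),2))
k=w["color"]; h=cv2.cvtColor(k,cv2.COLOR_BGR2HSV)
red=((h[...,0]<6)|(h[...,0]>174))&(h[...,1]>140)&(h[...,2]>50); gold=(h[...,0]>14)&(h[...,0]<32)&(h[...,1]>130)&(h[...,2]>60)
for r in range(60,330,20):
    g=np.where(gold[r,300:])[0]+300; q=np.where(red[r,200:480])[0]+200
    if len(g) and len(q): print(r,q[[0,-1]],g[[0,-1]])
s=manip.read_state(); print(s["time"],np.round(s["tcp_pos"],3),np.round(s["force"],1))
E
```

```text
motion in frame area 2.5396520146520145 vs scene6 20.21142857142857
rest 4.51
jars 5.34
dish 5.11
black 4.8
180 [346 374] [375 383]
200 [320 372] [374 381]
25.05 [0.518 0.053 0.295] [-0.1  0.4  0.6]
```

Request:
step_arm:
  moves:
    - [[0,0,-0.5],[0,0,0],0.0]
    - [[0,0,0],[0,0,0],0.0]
    - [[0,0,0],[0,0,0],0.0]
    - [[0,0,0],[0,0,0],0.0]
    - [[0,0,0],[0,0,0],0.0]
    - [[0,0,0],[0,0,0],0.0]

```text
time: 25.8
tcp_pos: [0.5183, 0.0524, 0.3077]
tcp_rot: [0.676, 0.737, -0.0, -0.0]
force: [0.3, -0.5, -0.3]
width: -0.0
grasp_force: 0.0
```

```bash
python3 - <<'E'
from bench import manip
import numpy as np
a=manip.capture("scene")["color"].astype(int);b=manip.capture("scene")["color"].astype(int);import cv2
r=cv2.imread("pics/s8.png").astype(int)
d=abs(a-r); print("frame",d[192:230,270:340].mean(),"static table",d[300:350,20:120].mean())
print(manip.sign_off())
E
```

```text
frame 2.6373433583959898 static table 2.3272666666666666
the job is handed in; nothing more can be done
None
```

The red frame hangs still on the gold-ball stand's arm, pushed up against the gold stop plate. The other frames, jars, glue stick and dish look undisturbed in the camera checks, and I handed the job in at about 26 s of the 58 s allowed.

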